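# Close the damp tray with its tongued cover and keeper

### The arm

A 6-joint arm with a two-finger parallel gripper is mounted at the origin on a cart in front of the work surface, level with it; the furniture and walls round the work are solid. World frame = base frame: x ahead of the robot, y to its left, z up, the work surface at z = 0. Lengths are in m, angles in rad, forces in N, time in s.
With the tool pointing down it reaches from about 0.35 to 0.85 m from the base axis. Payload 8.1 kg.
Tool frame: the origin (TCP) lies on the centre line of the jaws, within the pads' length; the fingertips stand 22 mm ahead of it and the grasp point (between the pads) lies 3 mm ahead of it; z points along the fingers, y is the line along which they close (so a half turn about z gives the same grasp; the last joint's range is limited). The gripper opens to 93 mm and grips with 3 to 60 N. Pads are 15 mm wide; open, the fingers measure 128 mm over their backs; the gripper's body (75 mm by 188 mm) begins 65 mm behind the grasp point.
Start: joints at [-1.211, 0.13, 1.488, -0, 1.523, -0.085], TCP at [0.258, -0.542, 0.241] pointing down, gripper open.
Joint ranges: [-2.96, 2.96], [-0.89, 2.26], [0.02, 2.5], [-1.34, 4.48], [0, 2.73], [-2.66, 2.66]. Speed limits (rad/s): [2.39, 2.39, 2.79, 3.14, 3.14, 3.14].

### API

Orientations are given as a rotation vector (axis times angle).
In Python, from plant import robot gives the robot as it stands.
- The arm moves only by the tool move_tool, called after ">>>" in YAML: its name, and indented under it one key for each argument. Schema: {"type":"object","properties":{"deltas":{"type":"string"},"squeeze":{"type":"number"},"only":{"type":"string"},"quiet":{"type":"boolean"},"lines":{"type":"string"}},"required":["deltas"],"additionalProperties":false}. deltas is a string of 1 to 20 rows, parted by semicolons, with the numbers parted by spaces; each row has 5 numbers: the finger opening in m, then dx, dy, dz in m, then a turn about the tool's z in rad; each row shifts and turns the commanded pose from where the row before left it, along the tool's axes as they then stand; what a row does not reach is not made up. A row lasts 1/10 s, in which the tool goes at most 0.05 m and 0.15 rad, less where a joint would pass 70% of its speed; a pose out of reach is approached as far as the arm can. The fingers move at their own pace and stop on an object; squeeze is the grip in N (left out, the last holds). Time passes only in rows, so rows that do not move let the fingers close. The tool returns the time, the measured TCP pose, the force, the opening and the grip force at its end. only (a regular expression) keeps the lines of the reply that match it, lines (a string "A,B") keeps lines A to B, and quiet returns only ok. Input that does not fit is refused with a message, and nothing moves.
- robot.read_state(): the state, without advancing time (a new reading comes with each control period).
- robot.read_camera(name): name is "side" or "top" or "wrist"; returns a dict with "image" (420x560x3 uint8, red, green, blue), "fx", "fy", "cx", "cy" (pixels), "R" (3x3) and "t" (3): a world point X has camera coordinates R X + t. Camera axes: x right, y down, z forward; pixel columns grow to the right and rows downward; lengths in m; the calibration is good to about 2 mm. The wrist camera is an equidistant fisheye: a pixel r from the principal point sees the ray r / f radians off the axis. A picture is of the moment at which its call begins. There is no depth.
- robot.close_job(): hands the job in; it is judged then, once.
The state is a dict: "t": time; "q": joint angles; "dq": joint speeds; "joint_torque": joint torques, N m; "tool_pos": TCP position; "orientation": TCP orientation; "force": force on the tool from outside, world axes, zero at the start; "wrist_torque": the same for the moment, N m; "opening": finger opening in m; "gripper_force": force on a finger pad.
Only numpy, scipy, OpenCV 4.12 (cv2) and the standard library are available. Lean on these libraries where they do the work, as an engineer would, in place of code of your own. Each camera call takes 0.05 s, during which the arm holds its last target. There are 200 camera calls.

### The job

Close the damp tray so the test tiles inside stay moist: angle the tongue of the wooden cover into the groove under the tray's metal lip, push it home and lower the cover until it lies flat inside the frame. Then hang the brass keeper plate by its hole on the brass post, lying flat with its free end over the cover's front edge, and let go. Do not disturb the two glaze pots standing behind.

Things in the scene. Friction and masses are not known exactly. Their poses are not given: they have to be found in the camera images.
- board: Grey base board 230 (x) x 160 (y) x 8 mm, fixed. Origin: centre of its underside; +x points away from the robot (within 0.35 rad), z up. On it, fixed, axes alike and centred in y, stands the open wooden tray, 184 (x) x 154 (y) x 40 mm, holding two test tiles. Where along x varies: the tray's centre is at board x = -12 to +12 mm, unreported, to be seen or felt. Tray points: see centre.
- centre (a point): Board point x = 0, y = 0, z = 8 mm, where the tray's underside centre is but for its unknown x shift. Tray frame from there (mm): ledges with top at z = 28 carry the cover; opening bounded by front wall face x = -68, back wall face x = 82, sides y = +-65, rising to z = 40. Groove under the metal lip: lip edge x = 70, underside z = 37, top z = 43; its ledge runs from x = 30 to 82.
- cover: Loose pale wooden board 147 (x) x 120 (y) x 12 mm, about 0.25 kg, flat on the worktop. Origin: centre of its underside, z up; +x end is the tongue, front edge at x = -73.5 mm. On top, centred on the origin, a dark handle bar 16 (x) x 80 (y) mm, z = 12 to 38 mm: pinch across the 16 mm. Home: flat on the ledges (underside at board z = 36), x axis along the tray's, origin at tray x = 5.5 to 8.5 mm.
- tongue (a point): Middle of the lower edge of the cover's tongue tip (cover x = 73.5, z = 0). Tongue: 17 mm long, 5 mm thick, flush with the underside, full width. Longer than the gap from lip to front wall, the cover enters tongue first, tilted (best 14 degrees, 17 at most) with the front edge raised clear of front wall and post; it drops past the wall only once the tongue is within about 3 mm of the back wall.
- keeper: Loose brass plate 64 (x) x 28 (y) x 8 mm, about 0.08 kg, lying flat on the worktop. Origin: centre of its underside, z up. A 16 mm through hole is centred at x = -18 mm. A black upright grip fin 24 (x) x 10 (y) mm, centred at x = +8 mm, rises from z = 8 to 34 mm: pinch across the 10 mm.
- hole (a point): Centre of the keeper's hole at its underside; axes of the keeper. It goes over the brass post, 9 mm in diameter with a tapered tip, that stands on the middle of the tray's front wall: tray x = -80, y = 0, from z = 40 to 54 mm, so 87 mm (+-1.5) in front of the origin of a cover that is home.
- keeper_tip (a point): Middle of the keeper's free end at its underside (keeper x = +32 mm).
- pot_yellow: Loose glaze pot with a yellow lid, 68 mm wide, 43 mm high, at the back of the worktop; a bystander. Origin: centre of its underside.
- pot_green: Loose glaze pot with a green lid, 62 mm wide, 65 mm high, at the back of the worktop; a bystander. Origin: centre of its underside.

How it is judged:
By the outcome, as a careful person would: the job done as asked, in the order asked, and still so for the second after the job is handed in, with the robot touching nothing.
It also fails if it takes over 64 s, if anything falls off the work surface, if the arm or the gripper's body presses on something with over 40 N, if the wrist force passes 120 N, or if a joint passes its speed limit or range.

## Working session

There is one attempt and no reset: what is moved stays moved. The work goes in short steps, Python scripts to look and compute and a tool call to move; the robot and the scene stay as the last step left them, time stands still between calls to the robot, and variables do not carry over. Pictures are saved under pics/ and viewed, at most 10 in all, crops included, and the job is handed in when it is done.

```bash
ls; mkdir -p pics
```

Run:
```python
from plant import robot
import cv2
for n in("top","side"):
    c=robot.read_camera(n); cv2.imwrite(f"pics/{n}0.png",cv2.cvtColor(c["image"],cv2.COLOR_RGB2BGR))
    print(n,c["fx"],c["fy"],c["cx"],c["cy"],c["R"],c["t"])
s=robot.read_state();print(s)
```

```text
pics
plant.py
top 509.6888202518334 509.6888202518334 291.6270397492601 209.57086253311138 [[ 0.06874639 -0.99762497 -0.00428362]
 [-0.97500023 -0.06627665 -0.21208951]
 [ 0.21130189  0.01875692 -0.97724086]] [-0.19157126  0.55018958  1.07215156]
side 508.94367622320596 508.94367622320596 270.81791105449383 209.71529062896175 [[-0.98734641 -0.15747955  0.01863508]
 [-0.11706297  0.64453997 -0.75555575]
 [ 0.10697353 -0.74817673 -0.65481925]] [0.54748423 0.19751856 0.75325822]
{'t': 0.1, 'q': array([-1.21141324e+00,  1.31074709e-01,  1.48918686e+00,  4.24957304e-06,
        1.52298321e+00, -8.53822217e-02]), 'dq': array([ 4.87527949e-04,  7.56323228e-05, -3.33273715e-03, -1.40806224e-04,
        1.63448948e-03,  7.62736319e-04]), 'joint_torque': array([ 1.35822203e-03, -5.61337280e+01, -4.93098772e+01,  7.71555793e-02,
        2.91281927e-02, -4.05317917e-05]), 'tool_pos': array([ 0.25800995, -0.54116276,  0.23968979]), 'orientation': array([-3.06263318e+00, -6.92530128e-01,  3.47639886e-04]), 'force': array([ 0.40354693, -0.08070106, -0.2109292 ]), 'wrist_torque': array([0.02093784, 0.02843237, 0.02077999]), 'gripper_force': 0.0, 'opening': 0.09310009212723755}
```
View pics/top0.png

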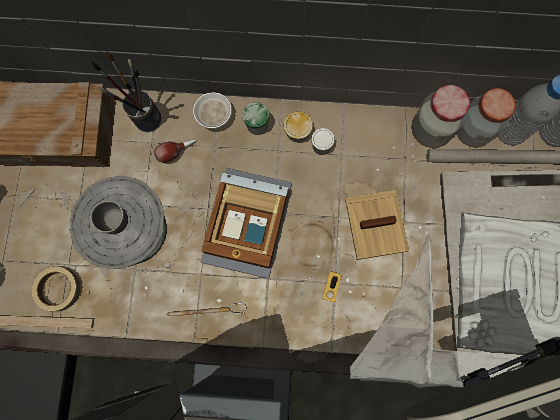

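View pics/side0.png

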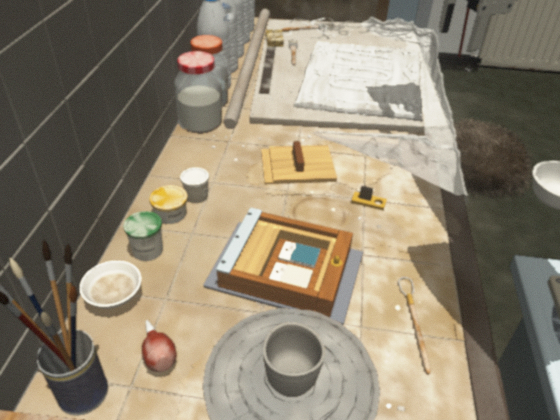

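The top picture shows the tray around (245,222), with its lip at the top edge and the post at (236,253). The cover is around (377,225) with its handle at (378,222), and the keeper is around (333,287). The pots are at (256,115) and (298,125). The side view shows the same layout. Next I'll zoom in to read the corners.

Run:
```python
import cv2
a=cv2.imread("pics/top0.png")[165:310,195:415]
cv2.imwrite("pics/top0c.png",cv2.resize(a,None,fx=3.6,fy=3.6,interpolation=cv2.INTER_CUBIC))
a=cv2.imread("pics/side0.png")[135:325,200:400]
cv2.imwrite("pics/side0c.png",cv2.resize(a,None,fx=3,fy=3,interpolation=cv2.INTER_CUBIC))
```

View pics/top0c.png

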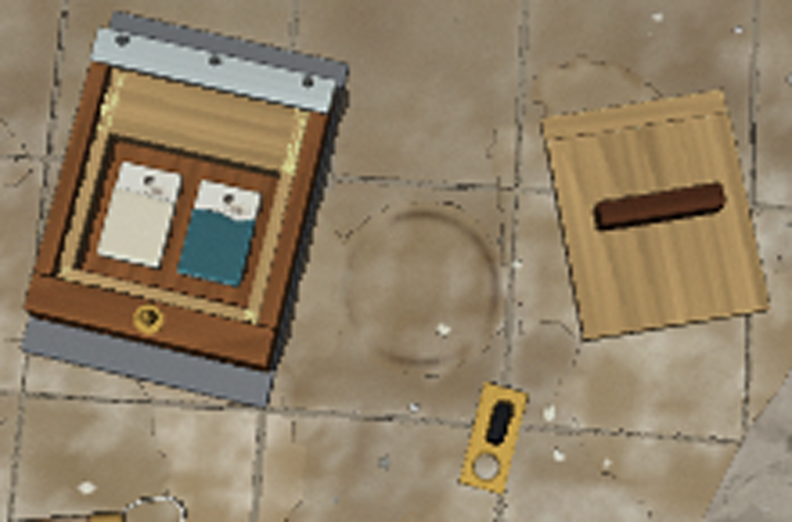

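View pics/side0c.png

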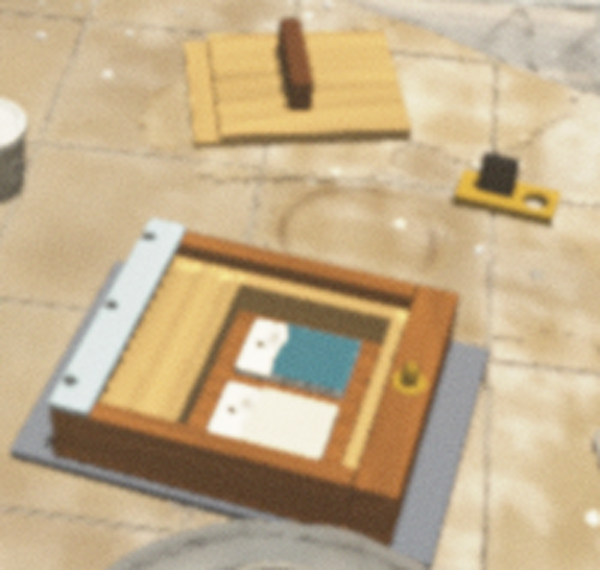

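Create h.py:
```python
import numpy as np
K={"top":(509.689,291.627,209.571,np.array([[0.06874639,-0.99762497,-0.00428362],[-0.97500023,-0.06627665,-0.21208951],[0.21130189,0.01875692,-0.97724086]]),np.array([-0.19157126,0.55018958,1.07215156])),
"side":(508.944,270.818,209.715,np.array([[-0.98734641,-0.15747955,0.01863508],[-0.11706297,0.64453997,-0.75555575],[0.10697353,-0.74817673,-0.65481925]]),np.array([0.54748423,0.19751856,0.75325822]))}
def ray(cam,u,v,z):
    f,cx,cy,R,t=K[cam]; o=-R.T@t; d=R.T@np.array([(u-cx)/f,(v-cy)/f,1]); return (o+d*(z-o[2])/d[2])[:2]
def T(a,b,z): return ray("top",(a+.5)/3.6-.5+195,(b+.5)/3.6-.5+165,z)
def S(a,b,z): return ray("side",(a+.5)/3-.5+200,(b+.5)/3-.5+135,z)
```

Run:
```python
from h import *
np.set_printoptions(precision=4,suppress=True)
def p(n,*pts):
    P=np.array(pts);print(n,P.tolist() if 0 else P.round(4).tolist(),"mean",P.mean(0))
def ang(a,b): d=b-a;return np.arctan2(d[1],d[0])
tl,tr,fr,fl=T(544,117,.005),T(722,91,.005),T(768,307,.012),T(583,340,.012)
p("coverT",tl,tr,fr,fl);print(np.linalg.norm(tl-tr),np.linalg.norm(fl-fr),np.linalg.norm(tl-fl),"yaw",ang((fl+fr)/2,(tl+tr)/2),ang(tr,tl)-np.pi/2,ang(fr,fl)-np.pi/2)
a=[S(185,40,.005),S(395,30,.012),S(410,132,.012),S(193,140,.005)]
p("coverS",*a);print("yaw",ang((a[1]+a[2])/2,(a[0]+a[3])/2))
a=[T(98,28,.051),T(338,80,.051),T(330,112,.051),T(92,60,.051)]
p("lipT",*a);print("yaw",ang(a[1],a[0])-np.pi/2,ang(a[2],a[3])-np.pi/2)
a=[T(112,12,.008),T(348,64,.008),T(268,405,.008),T(22,350,.008)]
p("boardT",*a);print("yaw",ang((a[2]+a[3])/2,(a[0]+a[1])/2),ang(a[1],a[0])-np.pi/2,ang(a[2],a[3])-np.pi/2, np.linalg.norm(a[0]-a[3]),np.linalg.norm(a[0]-a[1]))
p("post",T(148,318,.048),S(409,383,.048),T(149,314,.062),S(408,364,.062))
p("lipS",S(152,220,.051),S(184,224,.051),S(90,412,.051),S(50,404,.051))
a=[T(486,381,.008),T(527,390,.008),T(500,493,.008),T(459,484,.008)]
p("keepT",*a);print("yaw",ang((a[2]+a[3])/2,(a[0]+a[1])/2)); p("hole",T(486,465,.008),S(537,200,.008)); p("fin",T(501,412,.034),S(499,160,.034))
```

```text
coverT [[0.6118, -0.2767], [0.6371, -0.3915], [0.4965, -0.4227], [0.4676, -0.3072]] mean [ 0.5532 -0.3495]
0.11749893322992158 0.11902606564043705 0.14736989747083126 yaw 0.2135199118876386 0.2165032733854555 0.2444671305442636
coverS [[0.6385, -0.394], [0.4882, -0.4249], [0.4698, -0.3039], [0.6128, -0.2778]] mean [ 0.5523 -0.3502]
yaw 0.1917419136840446
lipT [[0.639, 0.0106], [0.6155, -0.1428], [0.5945, -0.1393], [0.618, 0.0123]] mean [ 0.6167 -0.0648]
yaw -0.15245060157598034 -0.15329820336186195
boardT [[0.6627, 0.0097], [0.6379, -0.1473], [0.4139, -0.1126], [0.4377, 0.045]] mean [ 0.5381 -0.0513]
yaw -0.15486441307367615 -0.15657142655455747 -0.1498738901642085 0.22780280874143372 0.15895425472078908
post [[0.4585, -0.0374], [0.4578, -0.0387], [0.4592, -0.0395], [0.4598, -0.0387]] mean [ 0.4588 -0.0386]
lipS [[0.614, -0.1398], [0.5951, -0.1396], [0.617, 0.0128], [0.6383, 0.011]] mean [ 0.6161 -0.0639]
keepT [[0.4382, -0.248], [0.4343, -0.274], [0.3696, -0.2603], [0.3734, -0.2347]] mean [ 0.4039 -0.2542]
yaw -0.20519655143311888
hole [[0.3862, -0.2508], [0.385, -0.2521]] mean [ 0.3856 -0.2514]
fin [[0.4174, -0.2565], [0.4129, -0.2556]] mean [ 0.4151 -0.256 ]
```

Add to h.py:
```python
from scipy.spatial.transform import Rotation as Ro
def go(X,Y,Z,psi):
    from plant import robot
    s=robot.read_state(); p=np.array(s["tool_pos"]); R=Ro.from_rotvec(s["orientation"]).as_matrix()
    cur=np.arctan2(R[1,0],R[0,0]); c,n=np.cos(psi),np.sin(psi); d=np.array([X,Y,Z])-p
    print("t %.2f"%s["t"],"pos",p.round(4),"yaw %.4f"%cur,"down",R[:,2].round(3),"F",np.round(s["force"],1),"open %.4f"%s["opening"])
    print("turn %.4f then dx %.4f dy %.4f dz %.4f"%(cur-psi,c*d[0]+n*d[1],n*d[0]-c*d[1],-d[2]))
```

```bash
python3 -c "
from h import *
go(.553,-.350,.12,.213)"
```

```text
t 0.10 pos [ 0.258  -0.5412  0.2397] yaw 0.4448 down [-0.001  0.002 -1.   ] F [ 0.4 -0.1 -0.2] open 0.0931
turn 0.2318 then dx 0.3287 dy -0.1245 dz 0.1197
```

>>> move_tool:
  deltas: "0.093 0 0 0 0.116;0.093 0 0 0 0.116;0.093 0.041 -0.0156 0 0;0.093 0.041 -0.0156 0.01 0;0.093 0.041 -0.0156 0.01 0;0.093 0.041 -0.0156 0.02 0;0.093 0.041 -0.0156 0.02 0;0.093 0.041 -0.0156 0.02 0;0.093 0.041 -0.0156 0.02 0;0.093 0.041 -0.0156 0.02 0;0.093 0 0 0 0;0.093 0 0 0 0"
  squeeze: 10

```text
t: 1.3
tool_pos: [0.5523, -0.349, 0.119]
orientation: [-3.122, -0.337, 0.004]
force: [-0.5, 0.6, 0.3]
opening: 0.0925
gripper_force: 0.0
```

Run:
```python
from h import *
go(.553,-.350,.038,.213)
from plant import robot; import cv2
c=robot.read_camera("wrist"); cv2.imwrite("pics/w1.png",cv2.cvtColor(c["image"],cv2.COLOR_RGB2BGR)); print(c["fx"],c["cx"],c["cy"],c["R"].tolist(),c["t"].tolist())
```

```text
t 1.30 pos [ 0.5523 -0.349   0.119 ] yaw 0.2152 down [-0.003  0.001 -1.   ] F [-0.5  0.6  0.3] open 0.0925
turn 0.0022 then dx 0.0004 dy 0.0012 dz 0.0810
325.19226210127806 275.79471078903725 209.55593772136262 [[0.21347435203221823, -0.976948158383027, -0.000998426982779258], [-0.9485055262375969, -0.20750390442392433, 0.23933114370171224], [-0.23402129758029985, -0.05014404731214181, -0.9709374886149953]] [-0.458883648712808, 0.4531901197397168, 0.3825728112663221]
```

View pics/w1.png

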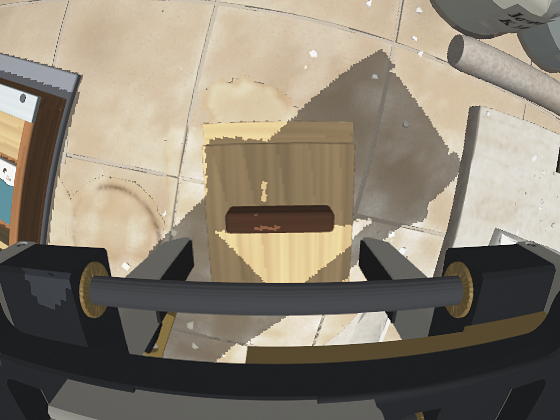

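The wrist view shows the handle from (226,219) to (334,219), level and centred between the fingers at about (193,250) and (360,250).

Add to h.py:
```python
def wray(c,u,v,z):
    x,y=u-c["cx"],v-c["cy"]; r=np.hypot(x,y); th=r/c["fx"]; d=np.array([x/r*np.sin(th),y/r*np.sin(th),np.cos(th)])
    R,t=np.array(c["R"]),np.array(c["t"]); o=-R.T@t; d=R.T@d; return (o+d*(z-o[2])/d[2])[:2]
```

Run:
```python
from h import *
c=dict(fx=325.192,cx=275.795,cy=209.556,R=[[0.21347435203221823,-0.976948158383027,-0.000998426982779258],[-0.9485055262375969,-0.20750390442392433,0.23933114370171224],[-0.23402129758029985,-0.05014404731214181,-0.9709374886149953]],t=[-0.458883648712808,0.4531901197397168,0.3825728112663221])
tl,tr=wray(c,203,123,.005),wray(c,355,123,.005); L,R=wray(c,226,212,.038),wray(c,334,212,.038)
for a,b in((tl,tr),(L,R)):
    d=a-b; print(a,b,(a+b)/2,np.hypot(*d),np.arctan2(d[1],d[0])-np.pi/2)
m=(tl+tr)/2; print(m-.0735*np.array([np.cos(.215),np.sin(.215)]))
```

```text
[ 0.61220983 -0.27663233] [ 0.63828051 -0.39494353] [ 0.62524517 -0.33578793] 0.12114958220820154 0.21689060336896704
[ 0.55381561 -0.31212795] [ 0.57041118 -0.38800841] [ 0.56211339 -0.35006818] 0.07767404647361713 0.2153164587877332
[ 0.5534374  -0.35146897]
```

>>> move_tool:
  deltas: "0.093 0.0004 0.002 0.02 0;0.093 0 0 0.03 0;0.093 0 0 0.02 0;0.093 0 0 0.0105 0;0.093 0 0 0 0;0.07 0 0 0 0;0.07 0 0 0 0;0.07 0 0 0 0;0.07 0 0 0 0"
  squeeze: 12

```text
t: 2.25
tool_pos: [0.5541, -0.3531, 0.0421]
orientation: [3.122, 0.333, 0.003]
force: [-1.7, -0.1, 6.9]
opening: 0.0801
gripper_force: 12.0
```

>>> move_tool:
  deltas: "0.07 0 0 0 0;0.07 0 0 0 0"

```text
t: 2.45
tool_pos: [0.5541, -0.3531, 0.0421]
orientation: [3.122, 0.333, 0.003]
force: [-1.7, -0.2, 7.6]
opening: 0.0798
gripper_force: 12.0
```

>>> move_tool:
  deltas: "0.07 0 0 -0.02 0;0.07 0 0 -0.02 0;0.07 0 0 0 0;0.07 0 0 0 0"

```text
t: 2.85
tool_pos: [0.5535, -0.3523, 0.0802]
orientation: [3.123, 0.334, 0.001]
force: [-0.7, 0.1, -3.1]
opening: 0.0797
gripper_force: 12.0
```

Run:
```python
from plant import robot; import cv2,numpy as np
w=robot.read_camera("wrist")["image"];s=robot.read_camera("side")["image"][100:310,240:520]
im=np.hstack([w[100:400,100:460],cv2.resize(s,(400,300))]);cv2.imwrite("pics/g1.png",cv2.cvtColor(im,cv2.COLOR_RGB2BGR))
```

```text
(no output)
```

View pics/g1.png

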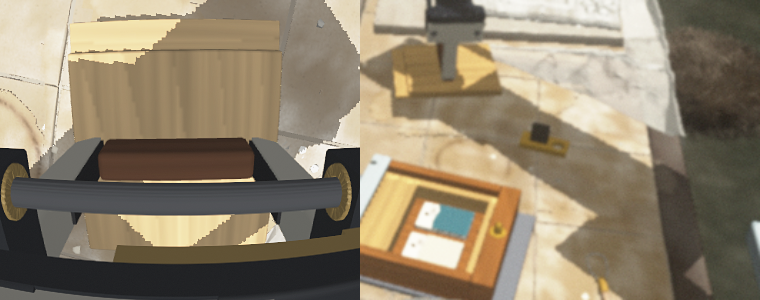

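The side view shows the cover hanging level in the grip on the handle ends. I plan to tilt it about the grip by pressing its underside on the post.

>>> move_tool:
  deltas: "0.07 0 0 -0.03 0;0.07 0 0 -0.03 0;0.07 0 0 0 0.125;0.07 0 0 0 0.125;0.07 0 0 0 0.119;0.07 0 0 0 0"
  squeeze: 12

```text
t: 3.55
tool_pos: [0.5525, -0.3517, 0.1384]
orientation: [-3.13, 0.248, 0.003]
force: [-0.3, -0.2, -3.9]
opening: 0.0799
gripper_force: 12.0
```

```bash
python3 -c "
from h import *
go(.5102,-.0466,.135,-.154)"
```

```text
t 3.55 pos [ 0.5525 -0.3517  0.1384] yaw -0.1581 down [-0.002  0.001 -1.   ] F [-0.3 -0.2 -3.9] open 0.0799
turn -0.0041 then dx -0.0886 dy -0.2950 dz 0.0034
```

>>> move_tool:
  deltas: "0.07 -0.008 -0.027 0 -0.004;0.07 -0.008 -0.027 0 0;0.07 -0.008 -0.027 0 0;0.07 -0.008 -0.027 0 0;0.07 -0.008 -0.027 0 0;0.07 -0.008 -0.027 0 0;0.07 -0.008 -0.027 0 0;0.07 -0.008 -0.027 0 0;0.07 -0.008 -0.027 0 0;0.07 -0.008 -0.026 0 0;0.07 -0.0086 -0.026 0 0;0.07 0 0 0 0;0.07 0 0 0 0;0.07 0 0 0 0"

```text
t: 4.95
tool_pos: [0.5104, -0.0478, 0.1398]
orientation: [3.132, -0.237, -0.001]
force: [-0.8, -0.1, -3.5]
opening: 0.0801
gripper_force: 12.0
```

```bash
python3 -c "
from h import *
go(.5102,-.0466,.109,-.154)"
```

```text
t 4.95 pos [ 0.5104 -0.0478  0.1398] yaw -0.1508 down [-0. -0. -1.] F [-0.8 -0.1 -3.5] open 0.0801
turn 0.0032 then dx -0.0004 dy -0.0011 dz 0.0308
```

Lower gently onto the post and watch the force.

>>> move_tool:
  deltas: "0.07 0 -0.001 0.01 0.003;0.07 0 0 0.01 0;0.07 0 0 0.009 0;0.07 0 0 0 0;0.07 0 0 0 0"

```text
t: 5.45
tool_pos: [0.5102, -0.0463, 0.1105]
orientation: [-3.132, 0.244, 0.002]
force: [0.3, 0.3, -3.9]
opening: 0.0799
gripper_force: 12.0
```

>>> move_tool:
  deltas: "0.07 0 0 0.004 0;0.07 0 0 0.003 0;0.07 0 0 0 0;0.07 0 0 0 0"

```text
t: 5.85
tool_pos: [0.5107, -0.0462, 0.1043]
orientation: [3.132, -0.243, 0.0]
force: [-0.7, -0.0, -2.6]
opening: 0.08
gripper_force: 12.0
```

>>> move_tool:
  deltas: "0.07 0 0 0.003 0;0.07 0 0 0.003 0;0.07 0 0 0 0;0.07 0 0 0 0"

```text
t: 6.25
tool_pos: [0.5108, -0.0462, 0.0982]
orientation: [-3.132, 0.244, -0.0]
force: [0.9, 0.2, -0.4]
opening: 0.0797
gripper_force: 12.0
```

>>> move_tool:
  deltas: "0.07 0 0 0.002 0;0.07 0 0 0.002 0;0.07 0 0 0 0;0.07 0 0 0 0"

```text
t: 6.65
tool_pos: [0.5106, -0.0462, 0.0941]
orientation: [-3.132, 0.244, 0.0]
force: [2.2, -0.9, -1.6]
opening: 0.0801
gripper_force: 12.0
```

Run:
```python
from plant import robot; import cv2
s=robot.read_camera("side")["image"][180:330,180:390]
cv2.imwrite("pics/s2.png",cv2.cvtColor(cv2.resize(s,None,fx=3.6,fy=3.6,interpolation=cv2.INTER_CUBIC),cv2.COLOR_RGB2BGR))
```

```text
(no output)
```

View pics/s2.png

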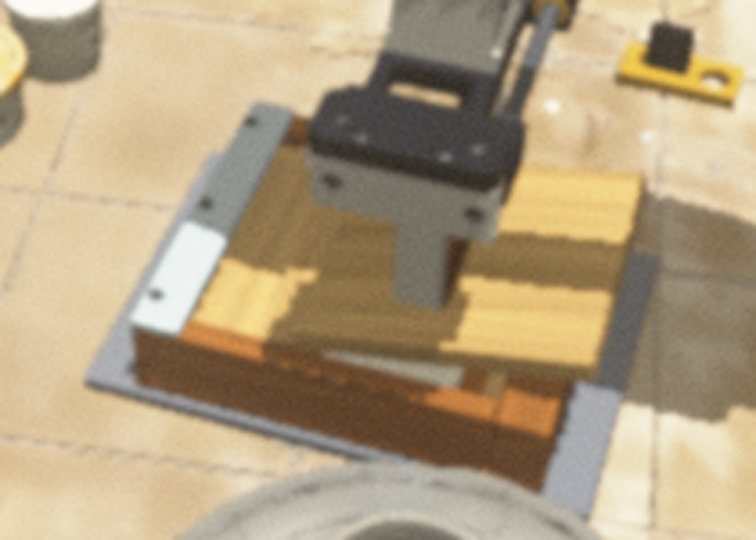

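The picture shows the cover tilted, its front edge raised at (600,370) and its tongue dipping into the frame near the lip. Now I'll slide it forward.

>>> move_tool:
  deltas: "0.07 0 0 -0.0005 0;0.07 0.007 0 0 0;0.07 0.007 0 0 0;0.07 0.007 0 0 0;0.07 0.007 0 0 0;0.07 0 0 0 0;0.07 0 0 0 0"

```text
t: 7.4
tool_pos: [0.5383, -0.0505, 0.0944]
orientation: [-3.132, 0.243, 0.001]
force: [-0.6, -0.2, -3.2]
opening: 0.0795
gripper_force: 12.0
```

>>> move_tool:
  deltas: "0.07 0.004 0 0 0;0.07 0.004 0 0 0;0.07 0 0 0 0;0.07 0 0 0 0"

```text
t: 7.8
tool_pos: [0.5462, -0.0518, 0.0945]
orientation: [-3.132, 0.244, 0.0]
force: [1.3, 0.0, -3.6]
opening: 0.0798
gripper_force: 12.0
```

>>> move_tool:
  deltas: "0.07 0 0 0.0015 0;0.07 0.002 0 0 0;0.07 0.002 0 0 0;0.07 0 0 0 0;0.07 0 0 0 0"

```text
t: 8.3
tool_pos: [0.5503, -0.0524, 0.0932]
orientation: [3.132, -0.244, 0.0]
force: [0.5, -0.6, -3.7]
opening: 0.0801
gripper_force: 12.0
```

>>> move_tool:
  deltas: "0.07 0.002 0 0 0;0.07 0.001 0 0 0;0.07 0 0 0 0;0.07 0 0 0 0"

```text
t: 8.7
tool_pos: [0.5517, -0.0526, 0.0925]
orientation: [-3.132, 0.244, 0.006]
force: [-6.5, 1.1, -0.6]
opening: 0.0799
gripper_force: 12.0
```

The tongue has met the back wall. Now lower along the arc about the tongue.

>>> move_tool:
  deltas: "0.07 -0.0011 0 0.0018 0;0.07 -0.0011 0 0.0018 0;0.07 -0.001 0 0.0018 0;0.07 -0.001 0 0.0018 0;0.07 0 0 0 0;0.07 0 0 0 0"

```text
t: 9.3
tool_pos: [0.549, -0.0522, 0.0858]
orientation: [-3.132, 0.244, -0.0]
force: [-2.2, 1.3, -3.3]
opening: 0.0798
gripper_force: 12.0
```

>>> move_tool:
  deltas: "0.07 -0.0009 0 0.0018 0;0.07 -0.0009 0 0.0019 0;0.07 0 0 0 0;0.07 0 0 0 0"

```text
t: 9.7
tool_pos: [0.5474, -0.052, 0.0822]
orientation: [3.132, -0.243, 0.001]
force: [0.2, 0.3, -3.3]
opening: 0.0799
gripper_force: 12.0
```

Run:
```python
from plant import robot; import cv2,numpy as np
s=robot.read_camera("side")["image"][190:330,190:360];t=robot.read_camera("top")["image"][160:290,190:300]
s=cv2.resize(s,None,fx=2.8,fy=2.8,interpolation=cv2.INTER_CUBIC)
t=cv2.resize(t,(int(110*s.shape[0]/130),s.shape[0]),interpolation=cv2.INTER_CUBIC)
im=np.hstack([s,t[:,:320]]);print(im.shape)
cv2.imwrite("pics/s3.png",cv2.cvtColor(im,cv2.COLOR_RGB2BGR))
```

```text
(392, 796, 3)
```

View pics/s3.png

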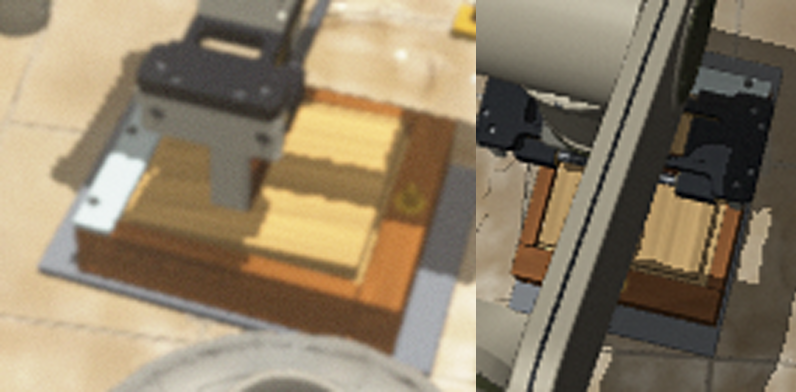

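The side view shows the front edge at (380,240), inside the front wall and clear of the post at (410,195). The tongue is under the lip and the cover is almost flat. Lower the rest.

>>> move_tool:
  deltas: "0.07 -0.0008 0 0.0018 0;0.07 -0.0006 0 0.0018 0;0.07 0 0 0.001 0;0.07 0 0 0 0;0.07 0 0 0 0"

```text
t: 10.3
tool_pos: [0.5459, -0.0518, 0.0783]
orientation: [3.132, -0.244, 0.0]
force: [-3.9, 0.2, 6.2]
opening: 0.0798
gripper_force: 12.0
```

>>> move_tool:
  deltas: "0.07 0 0 0.001 0;0.07 0 0 0.001 0;0.07 0 0 0 0;0.07 0 0 0 0"

```text
t: 10.7
tool_pos: [0.5468, -0.0519, 0.0776]
orientation: [3.132, -0.243, 0.003]
force: [-6.4, 0.8, 12.8]
opening: 0.0802
gripper_force: 12.0
```

>>> move_tool:
  deltas: "0.07 0 0 -0.002 0;0.09 0 0 0 0;0.09 0 0 0 0;0.09 0 0 0 0;0.09 0 0 -0.01 0;0.09 0 0 -0.04 0;0.09 0 0 -0.05 0;0.09 0 0 -0.03 0"

```text
t: 11.5
tool_pos: [0.547, -0.0519, 0.2124]
orientation: [3.132, -0.244, 0.007]
force: [1.4, 0.2, 0.9]
opening: 0.0901
gripper_force: 0.0
```

```bash
python3 -c "
from h import *
a=np.array([.4039,-.2542])+.008*np.array([np.cos(.205),-np.sin(.205)]);print(a)
go(.413,-.256,.12,-.205)"
```

```text
[ 0.41173249 -0.25582854]
t 11.50 pos [ 0.547  -0.0519  0.2124] yaw -0.1552 down [ 0.004 -0.001 -1.   ] F [1.4 0.2 0.9] open 0.0901
turn 0.0498 then dx -0.0897 dy 0.2271 dz 0.0924
```

>>> move_tool:
  deltas: "0.06 -0.0130 0.0325 0.005 0.05;0.06 -0.0128 0.0325 0.005 0;0.06 -0.0128 0.0325 0.01 0;0.06 -0.0128 0.0325 0.01 0;0.06 -0.0128 0.0325 0.02 0;0.06 -0.0128 0.0325 0.02 0;0.06 -0.0128 0.0325 0.02 0;0.06 0 0 0 0;0.06 0 0 0 0;0.06 0 0 0 0"

```text
t: 12.5
tool_pos: [0.414, -0.2569, 0.1188]
orientation: [3.125, -0.321, 0.003]
force: [-0.1, 0.4, 0.2]
opening: 0.0602
gripper_force: 0.0
```

Run:
```python
from h import *
from plant import robot; import cv2
go(.413,-.256,.04,-.205)
def brass(im,lo=(18,110,90),hi=(32,255,255)):
    m=cv2.inRange(cv2.cvtColor(im,cv2.COLOR_RGB2HSV),lo,hi); return m
im=cv2.cvtColor(cv2.imread("pics/top0.png"),cv2.COLOR_BGR2RGB)
m=np.zeros(im.shape[:2],np.uint8); m[265:308,315:350]=brass(im)[265:308,315:350]
r=cv2.minAreaRect(cv2.findNonZero(m)); B=np.array([ray("top",u,v,.008) for u,v in cv2.boxPoints(r)]); print(r,B.round(4).tolist(),B.mean(0))
e=[B[1]-B[0],B[2]-B[1]]; print([(np.hypot(*d),np.arctan2(d[1],d[0])) for d in e])
c=robot.read_camera("wrist"); w=c["image"]; cv2.imwrite("pics/w4.png",cv2.cvtColor(w,cv2.COLOR_RGB2BGR)); 
hsv=cv2.cvtColor(w,cv2.COLOR_RGB2HSV); k=(hsv[...,2]<45).astype(np.uint8); 
n,l,s,ce=cv2.connectedComponentsWithStats(brass(w)); print([(s[i].tolist(),ce[i].round(1)) for i in range(1,n) if s[i,4]>150])
print({a:(c[a].tolist() if hasattr(c[a],'tolist') else c[a]) for a in("fx","cx","cy","R","t")})
```

```text
t 12.50 pos [ 0.414  -0.2569  0.1188] yaw -0.2050 down [ 0.002 -0.001 -1.   ] F [-0.1  0.4  0.2] open 0.0602
turn 0.0000 then dx -0.0012 dy -0.0007 dz 0.0788
((331.70587158203125, 286.1764831542969), (12.611851692199707, 29.10427474975586), 14.03624439239502) [[0.3741, -0.2345], [0.438, -0.2468], [0.433, -0.2748], [0.3692, -0.2621]] [ 0.40357015 -0.25452544]
[(np.float64(0.06511597279600716), np.float64(-0.19136783632085216)), (np.float64(0.028358496359537605), np.float64(-1.74773184225953))]
[([260, 188, 35, 75, 1284], array([278.1, 220.4])), ([12, 216, 18, 20, 198], array([ 21.3, 226.4])), ([137, 266, 24, 58, 536], array([146.4, 293.8])), ([393, 266, 22, 58, 433], array([405.7, 293.1])), ([166, 320, 352, 43, 5077], array([335.3, 348.6]))]
{'fx': 325.19226210127806, 'cx': 275.79471078903725, 'cy': 209.55593772136262, 'R': [[-0.20352795339955854, -0.9790685919039918, 0.0010317616600529402], [-0.9515301839632799, 0.1980512559431041, 0.23529982793484325], [-0.23057901290402583, 0.04690834005265043, -0.9719222841573865]], 't': [-0.16724090166799407, 0.44706433694324943, 0.378295669421427]}
```

View pics/w4.png

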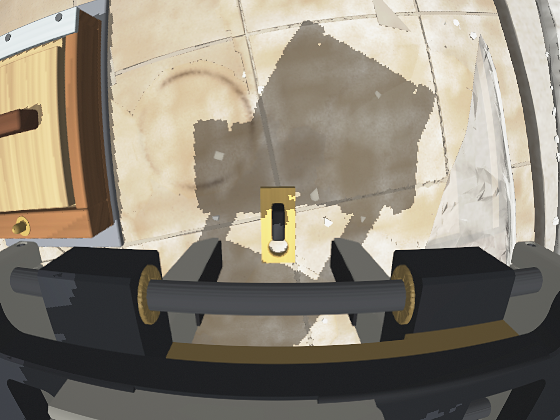

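The wrist view shows the keeper upright at (278,220), with its free end at row 188, its fin at (278,222) and its hole at (278,247). At left, the cover lies in the frame behind the post at (21,226).

Run:
```python
from h import *
c={'fx': 325.19226210127806, 'cx': 275.79471078903725, 'cy': 209.55593772136262, 'R': [[-0.20352795339955854, -0.9790685919039918, 0.0010317616600529402], [-0.9515301839632799, 0.1980512559431041, 0.23529982793484325], [-0.23057901290402583, 0.04690834005265043, -0.9719222841573865]], 't': [-0.16724090166799407, 0.44706433694324943, 0.378295669421427]}
P=np.array([wray(c,u,v,.008) for u,v in((260.5,187.5),(295.5,187.5),(294.5,262.5),(261.5,262.5))]);print(P.round(4).tolist())
a=(P[0]+P[1])/2;b=(P[2]+P[3])/2;d=a-b;print(np.hypot(*d),np.arctan2(d[1],d[0])); u=d/np.hypot(*d); print("fin",a-.024*u,"hole",a-.050*u)
print("post from wrist",wray(c,21,226.4,.050))
```

```text
[[0.4383, -0.2495], [0.4326, -0.2767], [0.3697, -0.2639], [0.3755, -0.2365]]
0.06419175594775571 -0.2031490076409076
fin [ 0.41196174 -0.25828469] hole [ 0.3864964  -0.25303907]
post from wrist [ 0.45852597 -0.03979696]
```

>>> move_tool:
  deltas: "0.05 -0.002 0 0.03 0;0.05 0 0 0.03 0;0.05 0 0 0.022 0;0.05 0 0 0 0;0.05 0 0 0 0;0.0 0 0 0 0;0.0 0 0 0 0;0.0 0 0 0 0;0.0 0 0 0 0;0.0 0 0 0 0"
  squeeze: 20

```text
t: 13.55
tool_pos: [0.4112, -0.2568, 0.036]
orientation: [3.125, -0.322, 0.001]
force: [0.6, 0.2, -0.1]
opening: 0.015
gripper_force: 0.0
```

>>> move_tool:
  deltas: "0.0 0 0 -0.03 0;0.0 0 0 -0.05 0;0.0 0 0 -0.03 -0.05;0.0 0 0 0 0;0.0 0 0 0 0"

```text
t: 14.05
tool_pos: [0.4114, -0.257, 0.1461]
orientation: [3.131, -0.244, 0.002]
force: [0.2, -0.3, -0.5]
opening: 0.0095
gripper_force: 20.0
```

```bash
python3 -c "
from h import *
c,s=np.cos(-.154),np.sin(-.154)
go(.4587+.026*c,-.0392+.026*s,.13,-.154)"
```

```text
t 14.05 pos [ 0.4114 -0.257   0.1461] yaw -0.1558 down [ 0.001 -0.001 -1.   ] F [ 0.2 -0.3 -0.5] open 0.0095
turn -0.0018 then dx 0.0393 dy -0.2225 dz 0.0161
```

>>> move_tool:
  deltas: "0.0 0.0044 -0.0247 0.002 0;0.0 0.0044 -0.0247 0.002 0;0.0 0.0044 -0.0247 0.002 0;0.0 0.0044 -0.0247 0.002 0;0.0 0.0044 -0.0247 0.002 0;0.0 0.0044 -0.0247 0.002 0;0.0 0.0044 -0.0247 0.002 0;0.0 0.0044 -0.0247 0.002 0;0.0 0.0041 -0.0249 0 0;0 0 0 0 0;0 0 0 0 0;0 0 0 0 0"

```text
t: 15.25
tool_pos: [0.4834, -0.0434, 0.1285]
orientation: [3.132, -0.244, -0.003]
force: [0.2, -0.7, -0.9]
opening: 0.0095
gripper_force: 20.0
```

Run:
```python
from h import *
from plant import robot; import cv2
go(.4587+.026*np.cos(.154),-.0392-.026*np.sin(.154),.13,-.154)
w=robot.read_camera("wrist");s=robot.read_camera("side")
np.savez("v5.npz",R=w["R"],t=w["t"])
A=w["image"][180:300,195:355];B=s["image"][190:310,240:400]
print([(w[k]) for k in("cx","cy","fx")])
im=np.hstack([cv2.resize(x,None,fx=2.5,fy=2.5,interpolation=cv2.INTER_CUBIC) for x in(A,B)]);cv2.imwrite("pics/p5.png",cv2.cvtColor(im,cv2.COLOR_RGB2BGR))
```

```text
t 15.25 pos [ 0.4834 -0.0434  0.1285] yaw -0.1558 down [-0.002  0.    -1.   ] F [ 0.2 -0.7 -0.9] open 0.0095
turn -0.0018 then dx 0.0010 dy -0.0004 dz -0.0015
[275.79471078903725, 209.55593772136262, 325.19226210127806]
```

View pics/p5.png

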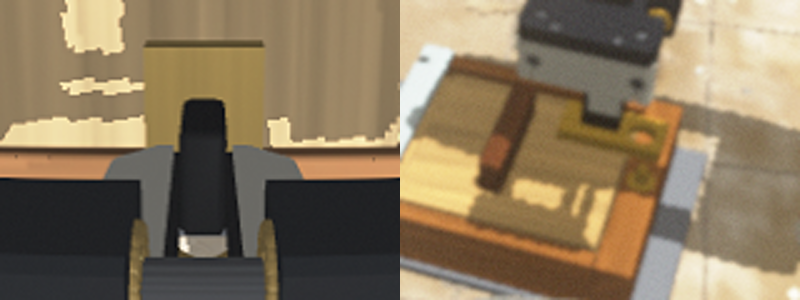

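The keeper hangs level. In the wrist half its free end runs from (145,44) to (265,44). In the side half the hole is at (643,133) and the post at (640,175).

Run:
```python
from h import *
v=np.load("v5.npz"); c=dict(cx=275.795,cy=209.556,fx=325.192,R=v["R"],t=v["t"])
for z in(.0985,.1005,.1025):
    a,b=wray(c,253,197.2,z),wray(c,301,197.2,z);d=a-b;m=(a+b)/2;y=np.arctan2(d[1],d[0])-np.pi/2
    print(z,np.hypot(*d),"yaw",y,"hole",m-.05*np.array([np.cos(y),np.sin(y)]),"side hole",ray("side",337.2,243.2,z))
print("post",ray("side",336,260,.055))
```

```text
0.0985 0.02619993084414845 yaw -0.15584005606347162 hole [ 0.46419039 -0.04099142] side hole [ 0.46066545 -0.0297099 ]
0.1005 0.025898039173382896 yaw -0.1558400560634685 hole [ 0.46459892 -0.04104578] side hole [ 0.46074951 -0.02764093]
0.1025 0.025596147502617368 yaw -0.15584005606346962 hole [ 0.46500746 -0.04110014] side hole [ 0.46083356 -0.02557196]
post [ 0.4584512  -0.03700174]
```

>>> move_tool:
  deltas: "0.0 -0.0015 -0.001 0.004 0;0 0 0 0.004 0;0 0 0 0.004 0;0 0 0 0.003 0;0 0 0 0 0;0 0 0 0 0"

```text
t: 15.95
tool_pos: [0.4829, -0.0417, 0.1146]
orientation: [-3.132, 0.244, 0.0]
force: [-0.2, 0.2, -0.4]
opening: 0.0098
gripper_force: 20.0
```

>>> move_tool:
  deltas: "0 0 0 0.003 0;0 0 0 0.003 0;0 0 0 0.002 0;0 0 0 0 0;0 0 0 0 0"

```text
t: 16.45
tool_pos: [0.4829, -0.0417, 0.1066]
orientation: [-3.132, 0.244, 0.0]
force: [0.2, -0.3, 0.1]
opening: 0.0095
gripper_force: 20.0
```

>>> move_tool:
  deltas: "0 0 0 0.002 0;0 0 0 0.002 0;0 0 0 0 0;0 0 0 0 0"

```text
t: 16.85
tool_pos: [0.4829, -0.0417, 0.1025]
orientation: [-3.132, 0.244, 0.0]
force: [0.3, -0.2, -0.5]
opening: 0.0097
gripper_force: 20.0
```

>>> move_tool:
  deltas: "0 0 0 0.002 0;0 0 0 0.001 0;0 0 0 0 0;0 0 0 0 0"

```text
t: 17.25
tool_pos: [0.4829, -0.0417, 0.0996]
orientation: [-3.132, 0.243, 0.0]
force: [0.8, 0.7, -1.0]
opening: 0.0099
gripper_force: 20.0
```

>>> move_tool:
  deltas: "0 0 0 0.0015 0;0 0 0 0.0015 0;0 0 0 0 0;0 0 0 0 0"

```text
t: 17.65
tool_pos: [0.4829, -0.0417, 0.0965]
orientation: [-3.132, 0.244, 0.0]
force: [-0.1, 0.2, -0.6]
opening: 0.0096
gripper_force: 20.0
```

>>> move_tool:
  deltas: "0 0 0 0.001 0;0 0 0 0.001 0;0 0 0 0 0;0 0 0 0 0"

```text
t: 18.05
tool_pos: [0.4833, -0.0419, 0.0954]
orientation: [3.132, -0.243, 0.001]
force: [-2.8, -0.0, 6.0]
opening: 0.0099
gripper_force: 20.0
```

>>> move_tool:
  deltas: "0 0 0 -0.001 0;0.03 0 0 0 0;0.03 0 0 0 0;0.03 0 0 0 0;0.03 0 0 -0.02 0;0.03 0 0 -0.05 0;0.03 0 0 -0.05 0;0.03 0 0.05 -0.02 0;0.03 0 0.05 0 0;0.03 0 0.05 0 0;0.03 0 0.05 0 0;0.03 0 0.05 0 0;0.03 0 0 0 0;0.03 0 0 0 0"

```text
t: 19.45
tool_pos: [0.4443, -0.286, 0.2338]
orientation: [-3.131, 0.248, 0.001]
force: [-0.2, -0.4, 0.2]
opening: 0.0303
gripper_force: 0.0
```

Run:
```python
from h import *
from plant import robot; import cv2
for n,box in(("top",(150,300,190,310)),("side",(190,330,190,370))):
    im=robot.read_camera(n)["image"]; cv2.imwrite(f"pics/{n}6.png",cv2.cvtColor(im,cv2.COLOR_RGB2BGR))
    h=cv2.cvtColor(im,cv2.COLOR_RGB2HSV); a,b,c,d=box
    for nm,lo,hi in(("brass",(20,150,80),(32,255,255)),("dark",(0,0,0),(180,255,40)),("handle",(0,80,30),(12,255,110))):
        m=np.zeros(h.shape[:2],np.uint8); m[a:b,c:d]=cv2.inRange(h,lo,hi)[a:b,c:d]
        N,l,s,ce=cv2.connectedComponentsWithStats(m)
        for i in range(1,N):
            if s[i,4]>25:
                r=cv2.minAreaRect(cv2.findNonZero((l==i).astype(np.uint8))); print(n,nm,s[i].tolist(),ce[i].round(1),[np.round(x,1) for x in r])
# expected projections if seated
def proj(cam,X):
    f,cx,cy,R,t=K[cam]; p=R@np.array(X)+t; return (f*p[0]/p[2]+cx).round(1),(f*p[1]/p[2]+cy).round(1)
u=np.array([np.cos(.155),-np.sin(.155)]);v=np.array([-u[1],u[0]]);P=np.array([.4587,-.039])
for cam in("top","side"):
    for z in(.056,.070):
        print(cam,z,"corners",[proj(cam,[*(P+a*u+b*v),z]) for a,b in((50,14),(50,-14),(-14,-14),(-14,14)) for a,b in[(a/1e3,b/1e3)]],"fin top",proj(cam,[*(P+.026*u),z+.026]),"hole",proj(cam,[*P,z]))
```

```text
top brass [228, 229, 19, 30, 267] [237.3 244.5] [array([237.1, 243.4]), array([12.6, 28.9]), np.float64(14.0)]
top dark [227, 213, 36, 9, 58] [245.9 217.2] [array([244.4, 217.1]), array([35.3,  5.2]), np.float64(5.0)]
top dark [235, 233, 7, 13, 59] [237.6 239.1] [array([237.6, 239. ]), array([ 5.1, 11.4]), np.float64(14.0)]
top dark [266, 258, 44, 42, 137] [287.1 279.1] [array([287.4, 278.4]), array([ 4.2, 59.3]), np.float64(42.6)]
top handle [226, 207, 36, 13, 238] [243.7 213. ] [array([243.8, 213. ]), array([35.4,  6.9]), np.float64(12.5)]
side brass [302, 246, 43, 23, 476] [324.3 258.3] [array([323.1, 257.4]), array([41.8, 15.8]), np.float64(12.3)]
top 0.056 corners [(np.float64(235.5), np.float64(229.1)), (np.float64(247.8), np.float64(231.8)), (np.float64(240.7), np.float64(260.1)), (np.float64(228.3), np.float64(257.3))] fin top (np.float64(237.7), np.float64(239.1)) hole (np.float64(236.1), np.float64(252.4))
top 0.07 corners [(np.float64(234.7), np.float64(227.9)), (np.float64(247.2), np.float64(230.7)), (np.float64(240.1), np.float64(259.3)), (np.float64(227.5), np.float64(256.5))] fin top (np.float64(237.0), np.float64(238.1)) hole (np.float64(235.4), np.float64(251.6))
side 0.056 corners [(np.float64(302.7), np.float64(257.2)), (np.float64(307.3), np.float64(245.2)), (np.float64(346.6), np.float64(254.6)), (np.float64(342.9), np.float64(267.0))] fin top (np.float64(321.2), np.float64(242.9)) hole (np.float64(336.0), np.float64(258.6))
side 0.07 corners [(np.float64(303.3), np.float64(250.9)), (np.float64(307.9), np.float64(239.0)), (np.float64(347.6), np.float64(248.3)), (np.float64(344.0), np.float64(260.8))] fin top (np.float64(321.9), np.float64(236.4)) hole (np.float64(336.9), np.float64(252.3))
```

```bash
python3 -c "
from plant import robot
print(robot.close_job())"
```

```text
the job is handed in; nothing more can be done
None
```

The job is handed in at about 19.5 s: the cover is flat in the tray with its tongue under the lip, and the keeper hangs on the post, flat, with its free end over the cover's front edge; the arm never went near the pots, though I didn't re-check their positions at the end.

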